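# Push the air tube home in the push-fit outlet and set its collet

## Task

Take the blue air tube out of the wooden block and push its chamfered foot straight down into the open push-fit outlet of the air manifold (the one without a plug): through the collet, past the O-ring seal and on until it bottoms and holds the check valve inside fully open. Push firmly but do not ram it: 20 to 25 N is plenty, and the valve seat is damaged above 30 N. Then, as every fitter does, give the tube a short tug back up so that the orange collet ring rises to its stop and locks, let go and leave the tube standing in the outlet; leave the spare tube, the wrench and the jar where they are.

Things in the scene. Friction and masses are not known exactly. Their poses are not given: they have to be found in the camera images.
- air_tube: Rigid blue air tube, 16 mm thick, 140 mm long, 60 g; brass hex (19 mm wide, 118 to 125 mm above the foot) and slim steel nipple on top. Stands in a 17.5 mm hole, 38 mm deep, of a fixed pine block (64 x 150 x 48 mm), leaning up to 3 degrees; the spare tube is in the other hole, 80 mm along the block. Origin at the foot, z to its top. It can pivot in the grip.
- tube_foot (a point): Centre of the tube's lower end face (11 mm wide, widening to 16 mm over the first 4 mm): the end to push into the outlet. Same point as the origin of air_tube.
- tube_grip (a point): Point on the tube's axis 95 mm above the foot, where it is best gripped from above (16 mm wide; 45 mm of tube and nipple stand above this point). Fingers closing at right angles to the line from air_tube to spare_tube have free room.
- outlet: Open push-fit outlet, black, 32 mm wide, 50 mm high, fixed on the manifold's bar (its top 36 mm above the bench). Origin under its centre, z up along the bore. The foot slides in with 4 to 13 N in all: gripping jaws about 16 mm below the mouth, the O-ring at 27 mm (a bump, not the bottom), then a spring-loaded check valve. At the hard bottom the force climbs steeply; 18 to 25 N is firmly home.
- outlet_mouth (a point): Centre of the open mouth, top of the outlet, 86 mm above the bench, with the collet ring down. Flared from 22 to 17.6 mm; bore below 17.4 mm. The foot meets the check valve 27 to 39 mm below this point and the hard bottom 8 mm lower, at 35 to 47 mm: this differs from outlet to outlet and can only be felt.
- collet (a joint): Height of the orange collet ring (28 mm wide, 7 mm high, round the mouth), in m: 0 = down, as at the start; 0.003 = drawn up to its stop, where it stays. Friction of 4 to 5 N holds it. Its jaws slide on the tube going in but wedge on it going out: pulling the seated tube up by 3 to 4 mm with some 6 to 10 N carries the ring up; then the pull climbs. 15 N is enough; far more may draw the tube out.
- poppet (a joint): Travel of the check valve inside the outlet, in m: 0 = shut, 0.008 = pushed fully open, when the tube has bottomed. Its spring (1 to 2.5 N) makes it follow the tube: after the tug it is still about half open.
- blanked: The other outlet of the manifold, 76 mm from the open one, of the same pattern but closed by a grey plug (top 98 mm above the bench). Fixed; nothing to do there. Origin at the centre of its underside.
- spare_tube: Bystander: grey plastic tube, 16 mm in diameter, 104 mm long, standing in the other hole of the block; origin at the centre of its foot.
- wrench: Bystander: steel spanner, 187 mm long, 10 mm high, lying on the bench behind the work; origin under its middle.
- bolt_jar: Bystander: clear jar with a red lid, 65 mm wide, 99 mm high, behind the work; origin at the centre of its underside.

How it is judged:
On the way, in this order (a step that is already met when the one before it is completed fails the run):
1. the tube has bottomed in the open outlet: check valve fully open (at least 7.3 of 8 mm), tube upright in the bore, collet ring still down (value of joint poppet above 0.0073 m and horizontal distance between tube_foot and outlet_mouth below 0.003 m and angle between air_tube's own z axis and vertical below 0.1 rad and value of joint collet below 0.0012 m), for 0.2 s.
2. the tug has drawn the collet ring up to its stop, with the tube still holding the valve open (value of joint collet above 0.0024 m and value of joint poppet above 0.0015 m and horizontal distance between tube_foot and outlet_mouth below 0.003 m), for 0.2 s.
At the end, for the whole second after the job is handed in: The blue tube stands released and at rest in the open outlet, upright within 0.1 rad and its foot within 3 mm of the bore's axis; the collet ring is up (at least 2.2 of its 3 mm) and the check valve is still held open by at least 1.5 mm (value of joint collet above 0.0022 m and value of joint poppet above 0.0015 m and horizontal distance between tube_foot and outlet_mouth below 0.003 m and angle between air_tube's own z axis and vertical below 0.1 rad and linear speed of air_tube below 0.01 m/s); the robot touches nothing.
It fails at once if the tube is rammed: its foot presses on the check valve with over 30 N (contact force between air_tube and poppet_c0 above 30 N).
It fails at once if the spare tube is moved by over 20 mm (distance of spare_tube from where it was at the start of the episode above 0.02 m).
It fails at once if the wrench is moved by over 20 mm (distance of wrench from where it was at the start of the episode above 0.02 m).
It fails at once if the jar is moved by over 20 mm or tipped (distance of bolt_jar from where it was at the start of the episode above 0.02 m or angle between bolt_jar's own z axis and vertical above 0.3 rad).
It also fails if it takes over 54 s, if anything falls off the work surface, if the arm or the gripper's body presses on something with over 40 N, if the wrist force passes 120 N, or if a joint passes its speed limit or range.

## Robot

A 6-joint arm with a two-finger parallel gripper is mounted at the origin on a cart in front of the work surface, level with it; the furniture and walls round the work are solid. World frame = base frame: x ahead of the robot, y to its left, z up, the work surface at z = 0. Lengths are in m, angles in rad, forces in N, time in s.
With the tool pointing down it reaches from about 0.25 to 0.775 m from the base axis. Payload 4 kg.
Tool frame: the origin (TCP) lies on the centre line of the jaws, within the pads' length; the fingertips stand 14 mm ahead of it and the grasp point (between the pads) lies 5 mm behind it (robot.tcp_to_tips is the distance from the TCP to the fingertips, in m); z points along the fingers, y is the line along which they close (so a half turn about z gives the same grasp; the last joint's range is limited). The gripper opens to 94 mm and grips with 3 to 60 N. Pads are 16 mm wide; open, the fingers measure 119 mm over their backs; the gripper's body (75 mm by 177 mm) begins 78 mm behind the grasp point.
Start: joints at [1.103, 0.087, 1.371, -0, 1.684, -0.103], TCP at [0.196, 0.514, 0.22] pointing down, gripper open.
Joint ranges: [-3.1, 3.1], [-0.76, 2.03], [0.27, 2.55], [-1.08, 4.22], [0.17, 2.65], [-2.57, 2.57]. Speed limits (rad/s): [2.79, 2.79, 3.14, 3.14, 3.14, 3.14].

## Interface

Orientations are given as [roll, pitch, yaw] about the fixed x, y, z axes, in that order (R = Rz(yaw) Ry(pitch) Rx(roll)).
In Python, from bench import robot gives the robot as it stands.
- The arm moves only by the tool carry_out, never from a script. Its argument "increments" is a list of rows, each a list of 3 entries, a list of its own where there are three numbers: the closure in counts, from 0 (fully open) to 255 (shut), then the shift along the tool's x, y, z in mm, then the turn about the tool's z in degrees. In form: [[fingers, [dx, dy, dz], twist], ...]. A call has 1 to 8 rows; each row shifts and turns the commanded pose from where the row before left it, along the tool's axes as they then stand; what a row does not reach is not made up. A row lasts 1/10 s, in which the tool goes at most 50 mm and 8.59 degrees, less where a joint would pass 70% of its speed; a pose out of reach is approached as far as the arm can. A call with a gripper value outside its range is refused whole. The fingers move at their own pace and stop on an object; the grip force is fixed at half the most. Time passes only in rows, so rows that do not move let the fingers close. It gives the time, the measured TCP pose, the force, the opening and the grip force at its end, in the units of the state.
- robot.get_obs(): the state, without advancing time (a new reading comes with each control period).
- robot.snapshot(name): name is "side" or "top"; returns the picture (400x640x3 uint8, blue, green, red); there is no depth.
- robot.get_calibration(name): a dict with "vfov" (degrees; the focal length in pixels is half the picture's height over the tangent of half this angle, whatever the lens; pixels are square), "cx", "cy" (the principal point, pixels), "T" (4x4, takes a point from camera to world coordinates). Camera axes: x right, y down, z forward; pixel columns grow to the right and rows downward; lengths in m; the calibration is good to about 2 mm. A picture is of the moment at which its call begins. get_calibration takes no time and is no camera call.
- robot.close_job(): hands the job in; it is judged then, once.
The state is a dict: "time": time; "joint_positions": joint angles; "qvel": joint speeds; "joint_torque": joint torques, N m; "tool_pos": TCP position; "ee_rot": TCP orientation; "wrist_force": force on the tool from outside, world axes, zero at the start; "wrist_torque": the same for the moment, N m; "width": finger opening in m; "finger_force": force on a finger pad.
Only numpy, scipy, OpenCV 4.12 (cv2) and the standard library are available. Lean on these libraries where they do the work, as an engineer would, in place of code of your own. Each camera call takes 0.05 s, during which the arm holds its last target. There are 200 camera calls.

## Working session

There is one attempt and no reset: what is moved stays moved. The work goes in short steps, Python scripts to look and compute and a tool call to move; the robot and the scene stay as the last step left them, time stands still between calls to the robot, and variables do not carry over. Pictures are saved under pics/ and viewed, at most 10 in all, crops included, and the job is handed in when it is done.

Besides the shell and the picture viewer there is one more tool, called after "Call:" as a command line: name --argument value ..., lists and objects as JSON in quotes. carry_out: Moves the arm, as the interface text tells. Its arguments: {"type":"object","properties":{"increments":{"type":"array","items":{"type":"array"}}},"required":["increments"]}

```bash
mkdir -p pics
python3 - <<'E'
from bench import robot
import cv2
o=robot.get_obs()
print({k:o[k] for k in ("time","tool_pos","ee_rot","wrist_force","width")})
for n in("side","top"):
    cv2.imwrite(f"pics/{n}0.png",robot.snapshot(n)); print(n,robot.get_calibration(n))
E
```

```text
{'time': 0.0, 'tool_pos': array([0.19597263, 0.51334404, 0.2183147 ]), 'ee_rot': array([-3.13940824e+00, -2.10039507e-04,  2.77681521e+00]), 'wrist_force': array([ 0.08276476,  0.11983506, -0.08908187]), 'width': 0.0939562950587643}
side {'vfov': 46.57543289052951, 'cx': 323.55924460686856, 'cy': 196.08692679636872, 'T': array([[-0.99222099, -0.06827742,  0.10409467,  0.45409844],
       [-0.12328894,  0.65477219, -0.74570317,  0.48506728],
       [-0.01724361, -0.75273606, -0.65809656,  0.6335331 ],
       [ 0.        ,  0.        ,  0.        ,  1.        ]])}
top {'vfov': 43.573430945158194, 'cx': 330.9898006568186, 'cy': 209.86412175746307, 'T': array([[ 0.02326791, -0.99219956,  0.12246896,  0.46471998],
       [-0.99928341, -0.02674053, -0.0267881 , -0.13437783],
       [ 0.02985403, -0.12175789, -0.99211076,  0.93685373],
       [ 0.        ,  0.        ,  0.        ,  1.        ]])}
```

View pics/side0.png

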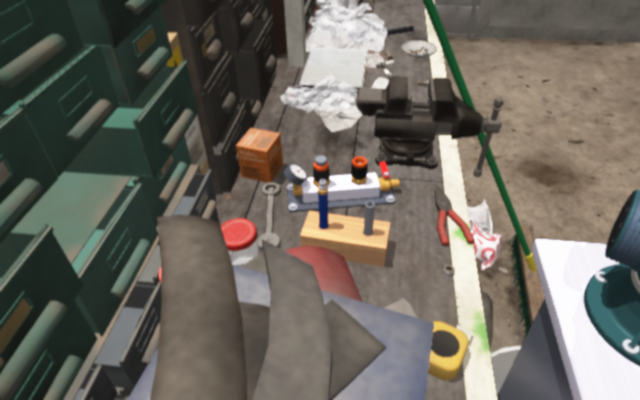

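View pics/top0.png

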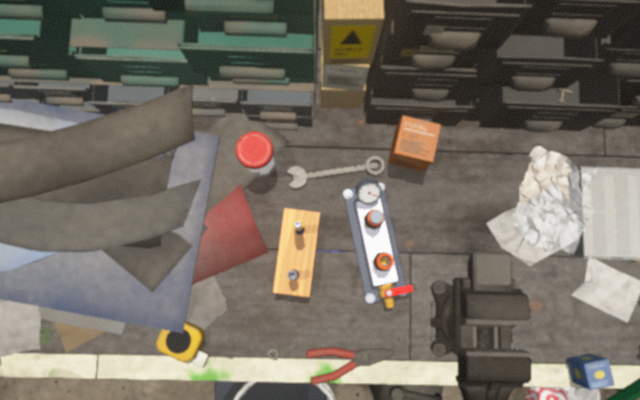

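The side view shows the blue tube's top at about (322,190), the spare at (369,205), the open outlet at (360,162) and the plugged one at (320,163). In the top view the blue tube is at about (298,228), the spare at (293,275), the open outlet at (384,262) and the plugged one at (375,219). I'll zoom in for pixel accuracy.

Run:
```python
import cv2,numpy as np
s=cv2.imread("pics/side0.png")[145:265,285:405];t=cv2.imread("pics/top0.png")[195:315,265:425]
s=cv2.resize(s,None,fx=3,fy=3,interpolation=2);t=cv2.resize(t,None,fx=2.7,fy=2.7,interpolation=2)
s=cv2.resize(s,(360,360));c=np.zeros((360,800,3),np.uint8);c[:,:360]=s;c[:324,364:364+432]=t
cv2.imwrite("pics/crop0.png",c)
def cen(img,m,off,lab):
    n,l,st,ce=cv2.connectedComponentsWithStats(m.astype(np.uint8))
    for i in range(1,n):
        if st[i,4]>15: print(lab,st[i],(ce[i]).round(1))
for n in("side","top"):
    im=cv2.imread(f"pics/{n}0.png");h=cv2.cvtColor(im,cv2.COLOR_BGR2HSV)
    roi=np.zeros(im.shape[:2],bool)
    roi[145:265,265:425]=1
    cen(im,roi&(h[...,0]>105)&(h[...,0]<130)&(h[...,1]>130),0,n+" blue")
    cen(im,roi&((h[...,0]<13)|(h[...,0]>175))&(h[...,1]>150)&(h[...,2]>90),0,n+" orange")
```

```text
side blue [319 196   8  32 215] [322.9 210. ]
side orange [265 145  15  37 254] [269.3 159.7]
side orange [352 156  15  12 141] [358.9 161.7]
side orange [379 161   9  12  72] [383.1 165.9]
side orange [314 163  14   8  81] [320.5 167. ]
side orange [383 175   6   4  17] [385.5 176.9]
top orange [265 145   8  19  47] [269.2 154.4]
top orange [367 215  11  11  27] [370.  221.1]
top orange [376 254  17  11  78] [382.9 258.6]
```

View pics/crop0.png

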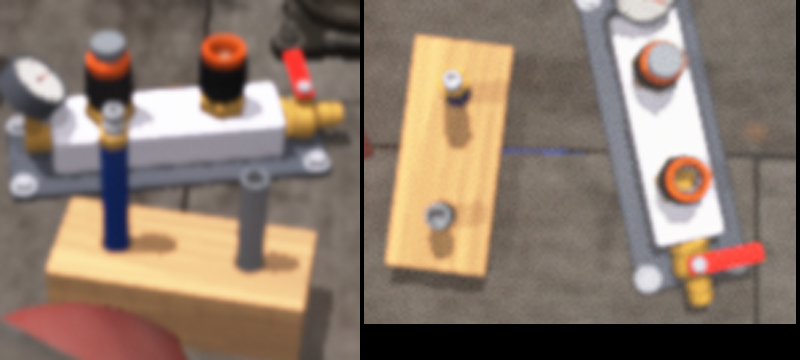

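The crop shows the open outlet's hole at side (359.3,161.2) and top (383.9,261.7). The nipple's top is at side (322.7,180.7) and top (298,223.9), and the tube enters the block at side (323.7,227).

```bash
cat > h.py <<'E'
from bench import robot
import cv2,numpy as np
def ray(n,u,v):
    c=robot.get_calibration(n);f=200/np.tan(np.radians(c["vfov"]/2));T=c["T"]
    d=T[:3,:3]@np.array([(u-c["cx"])/f,(v-c["cy"])/f,1]);return T[:3,3],d/np.linalg.norm(d)
def plane(n,u,v,z):
    o,d=ray(n,u,v);return o+d*(z-o[2])/d[2]
def tri(s,t):
    A=np.zeros((3,3));b=np.zeros(3);R=[ray("side",*s),ray("top",*t)]
    for o,d in R:
        P=np.eye(3)-np.outer(d,d);A+=P;b+=P@o
    x=np.linalg.solve(A,b);return x,[np.linalg.norm((np.eye(3)-np.outer(d,d))@(x-o))*1e3 for o,d in R]
def proj(n,p):
    c=robot.get_calibration(n);f=200/np.tan(np.radians(c["vfov"]/2));q=np.linalg.inv(c["T"])@np.r_[p,1]
    return q[:2]/q[2]*f+[c["cx"],c["cy"]]
E
python3 - <<'E'
from h import *
np.set_printoptions(precision=4,suppress=True)
for nm,s,t in[("mouth",(359.3,161.2),(383.9,261.7)),("nipple",(322.7,180.7),(298,223.9)),("plug",(321.3,159.3),(374.8,219)),("spare",(369.7,204),(292.4,274.5))]:
    print(nm,*tri(s,t))
print(plane("side",359.3,161.2,.088),plane("top",383.9,261.7,.088))
print("base",plane("side",323.7,227,.048),plane("top",299.4,232.5,.048))
print("nip",plane("side",322.7,180.7,.15),plane("top",298,223.9,.15))
print("spare",plane("side",369.7,204,.114),plane("top",292.4,274.5,.114))
print(proj("side",[.5,-.08,.048]),proj("top",[.5,-.08,.048]),robot.get_obs()["joint_positions"])
E
```

```text
mouth [ 0.4839 -0.2497  0.0828] [np.float64(0.27614733967077293), np.float64(0.2761473396707471)]
nipple [ 0.5378 -0.1041  0.1473] [np.float64(0.6122799195650619), np.float64(0.6122799195652929)]
plug [ 0.556  -0.2317  0.0953] [np.float64(0.9565108108135144), np.float64(0.9565108108135186)]
spare [ 0.4581 -0.0961  0.1101] [np.float64(0.5298866116941715), np.float64(0.5298866116940691)]
[ 0.4839 -0.2427  0.088 ] [ 0.4835 -0.249   0.088 ]
base [ 0.5362 -0.0955  0.048 ] [ 0.5324 -0.1032  0.048 ]
nip [ 0.5367 -0.1008  0.15  ] [ 0.5382 -0.1041  0.15  ]
spare [ 0.4575 -0.0918  0.114 ] [ 0.4586 -0.0962  0.114 ]
[343.1534 234.8114] [285.7129 250.4536] [ 1.1029  0.0879  1.3721 -0.      1.6836 -0.1031]
```

Call:
carry_out --increments '[[0, [0, 0, 0], -7.6], [0, [0, 0, 0], -7.6], [0, [-17, -38, 0], 0], [0, [-17, -38, 0], 0], [0, [-17, -38, 0], 0], [0, [-17, -38, 0], 0], [0, [-17, -38, 0], 0], [0, [-17, -38, 0], 0]]'

```text
time: 0.9
tool_pos: [0.275, 0.2751, 0.219]
ee_rot: [-3.141, -0.0, 3.043]
wrist_force: [1.1, 0.1, -0.0]
width: 0.0939
finger_force: 0.0
```

Call:
carry_out --increments '[[0, [-15, -39, 0], 0], [0, [-15, -39, 0], 0], [0, [-15, -39, 0], 0], [0, [-15, -39, 0], 0], [0, [-15, -39, 0], 0], [0, [-15, -39, 0], 0], [0, [-15, -39, 0], 0], [0, [-15, -39, 0], 0]]'

```text
time: 1.7
tool_pos: [0.3633, -0.0473, 0.2192]
ee_rot: [3.141, 0.0, 3.042]
wrist_force: [0.4, 0.8, 0.7]
width: 0.094
finger_force: 0.0
```

Call:
carry_out --increments '[[0, [-36, -8, 0], 0], [0, [-36, -8, 0], 0], [0, [-36, -8, 0], 0], [0, [-36, -8, 0], 0], [0, [-34, -7, 0], 0], [0, [0, 0, 0], 0], [0, [0, 0, 0], 0]]'

```text
time: 2.4
tool_pos: [0.5364, -0.102, 0.2181]
ee_rot: [3.141, -0.003, 3.042]
wrist_force: [0.0, 0.7, 0.8]
width: 0.094
finger_force: 0.0
```

Run:
```python
from h import *
a=robot.snapshot("side");b=robot.snapshot("top")
cv2.imwrite("pics/side1.png",a);cv2.imwrite("pics/top1.png",b)
s=cv2.resize(a[80:280,260:460],(400,400),interpolation=2);t=cv2.resize(b[130:330,220:420],(400,400),interpolation=2)
cv2.imwrite("pics/crop1.png",np.hstack([s,t]))
print(robot.get_obs()["tool_pos"])
```

```text
[ 0.53586475 -0.10166334  0.21941645]
```

View pics/crop1.png

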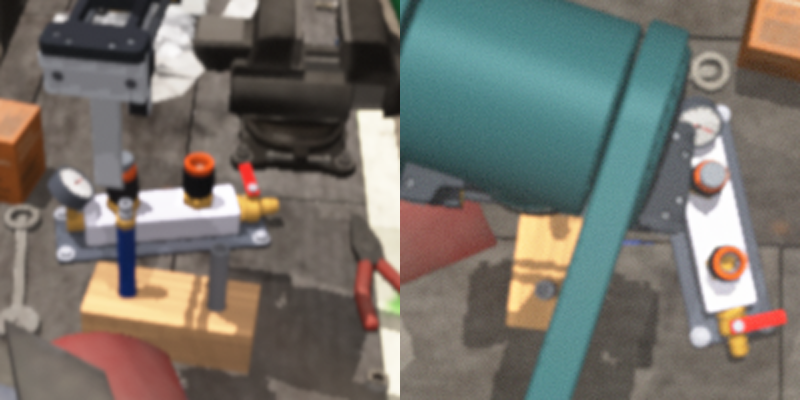

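The side view shows the near finger's tip edge centred at about (313.5,174), with the tube's nipple at about (322.5,182). In the top view the arm hides the tube, while the outlet's hole stays visible at about (384,262).

Run:
```python
from h import *
im=cv2.imread("pics/side1.png").astype(int)
for r in (150,160,168): print(r,im[r,295:335].sum(1)//3)
o=robot.get_obs();p=o["tool_pos"]
y=np.array([.0993,.995,0])
for w in(.047,.0595): print(proj("side",p+y*w+[0,0,-.014]),proj("side",p+y*w+[0,0,.006]))
print("tube predicted", proj("side",[.5365,-.102,.105]),proj("side",[.5365,-.102,.15]))
```

```text
150 [103 107 109 111 112 111 109 107 107 110 113 118 120 121 121 121 121 120
 120 121 121 121 120 117 110 106 106 107 107 103  96  88  85  85  87  88
  89  88  88  86]
160 [115 117 115 113 113 111 110 109 108 108 108 116 127 134 134 135 135 135
 135 135 135 135 133 130 123 124 141 153 153 145 128 105  90  90  93  94
  93  90  88  86]
168 [234 230 223 216 204 180 144 121 114 111 110 116 128 136 137 136 135 135
 135 135 136 135 135 134 127 116 103  90  81  74  68  60  49  52  71  84
  90  92  94  94]
[315.64694183 171.15976355] [315.25826156 160.39349954]
[313.66349153 176.2994023 ] [313.23061319 165.48722012]
tube predicted [323.40253438 200.66493728] [322.92486992 180.2557174 ]
```

Call:
carry_out --increments '[[0, [1, 0, 40], 0], [0, [0, 0, 40], 0], [0, [0, 0, 30], 0], [0, [0, 0, 9], 0], [0, [0, 0, 0], 0], [180, [0, 0, 0], 0], [180, [0, 0, 0], 0], [180, [0, 0, 0], 0]]'

```text
time: 3.3
tool_pos: [0.5369, -0.1023, 0.1026]
ee_rot: [-3.141, 0.004, 3.042]
wrist_force: [0.7, 0.7, -0.4]
width: 0.0731
finger_force: 0.0
```

Call:
carry_out --increments '[[195, [0, 0, 0], 0], [195, [0, 0, 0], 0], [195, [0, 0, 0], 0], [195, [0, 0, 0], 0], [195, [0, 0, 0], 0], [195, [0, 0, 0], 0]]'

```text
time: 3.9
tool_pos: [0.5357, -0.102, 0.1004]
ee_rot: [3.141, -0.0, 3.042]
wrist_force: [-1.0, 0.0, 0.1]
width: 0.0256
finger_force: 0.0
```

Run:
```python
from h import *
a=robot.snapshot("side")
cv2.imwrite("pics/side2.png",a)
s=cv2.resize(a[110:260,250:450],(800,600),interpolation=2)
cv2.imwrite("pics/crop2.png",s)
o=robot.get_obs();print(o["tool_pos"],o["width"],o["wrist_force"])
```

```text
[ 0.53572618 -0.10193683  0.10038947] 0.023240689092521184 [-0.42000055 -0.27175642 -0.04926202]
```

View pics/crop2.png

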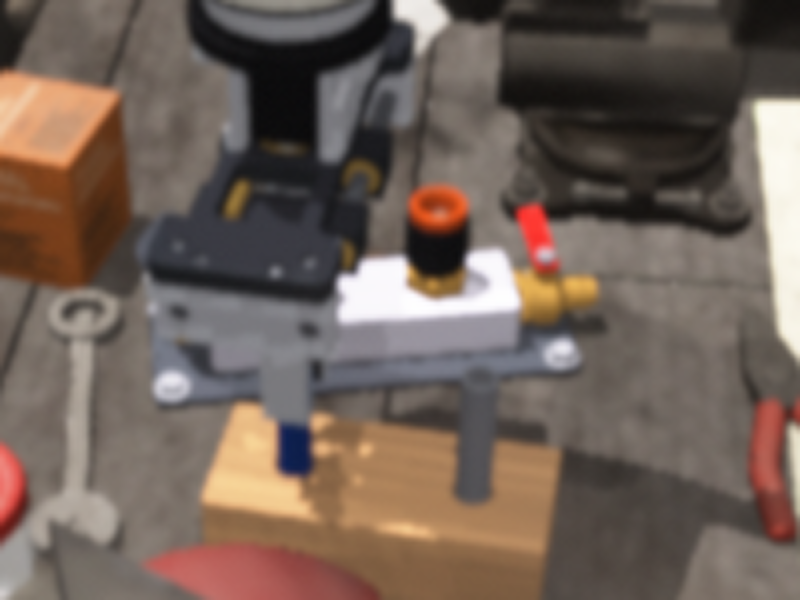

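The crop shows the fingers astride the tube. The finger centre is at column 321.5 and the tube at 323.7, so the grip is about 2 mm too far in +x. I'll correct that and then close.

Call:
carry_out --increments '[[195, [2, 0, 0], 0], [195, [0, 0, 0], 0], [255, [0, 0, 0], 0], [255, [0, 0, 0], 0], [255, [0, 0, 0], 0], [255, [0, 0, 0], 0], [255, [0, 0, 0], 0]]'

```text
time: 4.65
tool_pos: [0.5338, -0.1017, 0.1005]
ee_rot: [3.141, 0.0, 3.042]
wrist_force: [0.6, -1.5, -1.0]
width: 0.0177
finger_force: 30.0
```

Call:
carry_out --increments '[[255, [0, 0, 0], 0], [255, [0, 0, 0], 0], [255, [0, 0, 0], 0]]'

```text
time: 4.95
tool_pos: [0.5338, -0.1018, 0.1005]
ee_rot: [3.141, 0.0, 3.042]
wrist_force: [0.0, -0.0, 0.3]
width: 0.0178
finger_force: 30.0
```

Call:
carry_out --increments '[[255, [0, 0, -8], 0], [255, [0, 0, -12], 0], [255, [0, 0, -20], 0], [255, [0, 0, -20], 0], [255, [0, 0, -20], 0], [255, [0, 0, -20], 0], [255, [0, 0, 0], 0]]'

```text
time: 5.65
tool_pos: [0.5357, -0.1023, 0.2053]
ee_rot: [-3.14, 0.008, 3.042]
wrist_force: [-0.6, -0.6, -1.1]
width: 0.0176
finger_force: 30.0
```

Run:
```python
from h import *
a=robot.snapshot("side")
cv2.imwrite("pics/side3.png",a)
s=cv2.resize(a[70:220,250:450],(800,600),interpolation=2)
cv2.imwrite("pics/crop3.png",s)
o=robot.get_obs();print(o["tool_pos"],o["width"],o["wrist_force"])
```

```text
[ 0.53484247 -0.10207632  0.20306361] 0.01744654955849295 [-0.11855189 -0.1865459  -0.9345516 ]
```

View pics/crop3.png

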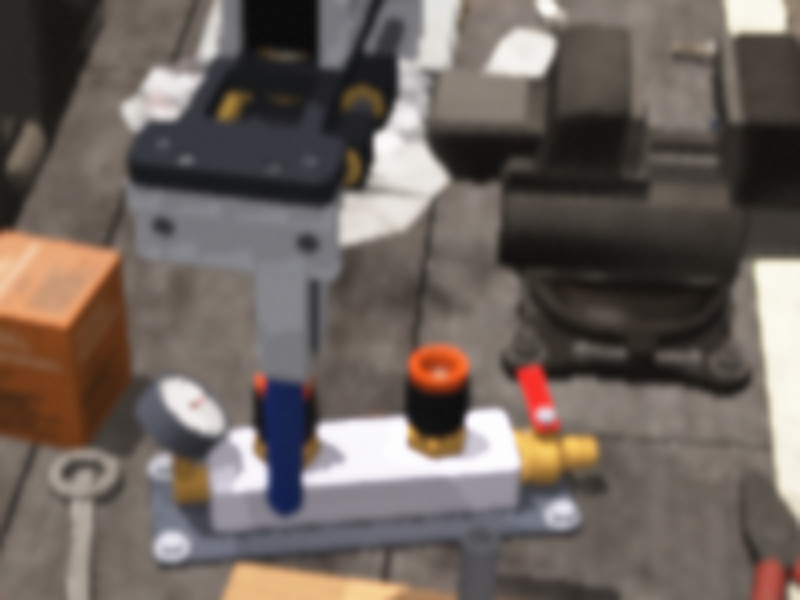

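The crop shows the tube gripped and hanging nearly vertical. Its foot's lower rim is at about (321.2,198) and the outlet's mouth centre at about (359.5,161).

Run:
```python
from h import *
np.set_printoptions(precision=4,suppress=True)
o=robot.get_obs();p=o["tool_pos"]
im=cv2.imread("pics/side3.png");h=cv2.cvtColor(im,cv2.COLOR_BGR2HSV)
m=(h[...,0]>105)&(h[...,0]<130)&(h[...,1]>130); m[:150]=0;m[215:]=0;m[:,:300]=0;m[:,345:]=0
for r in range(164,201,3):
    x=np.where(m[r])[0]; print(r,x.min() if len(x) else 0,x.max() if len(x) else 0)
for z in(.113,.16): print("pred",z,proj("side",[p[0],p[1],z]))
print("mouth",plane("side",359.5,161,.086),plane("top",383.9,261.7,.086),proj("side",[.4835,-.248,.086]))
```

```text
164 0 0
167 317 324
170 316 324
173 316 325
176 316 325
179 317 325
182 318 324
185 318 324
188 318 323
191 318 323
194 318 324
197 320 322
200 0 0
pred 0.113 [324.2946 197.186 ]
pred 0.16 [323.8277 175.5394]
mouth [ 0.4836 -0.2461  0.086 ] [ 0.4835 -0.2493  0.086 ] [359.6321 160.4205]
```

Call:
carry_out --increments '[[255, [4, -15, 0], 0], [255, [8, -30, 0], 0], [255, [8, -30, 0], 0], [255, [8, -30, 0], 0], [255, [8, -30, 0], 0], [255, [4, -16, 0], 0], [255, [0, 0, 0], 0], [255, [0, 0, 0], 0]]'

```text
time: 6.5
tool_pos: [0.4781, -0.2481, 0.1992]
ee_rot: [3.14, -0.002, 3.041]
wrist_force: [0.6, -0.0, 0.0]
width: 0.0177
finger_force: 30.0
```

```bash
cat > look.py <<'E'
from h import *
import sys
np.set_printoptions(precision=4,suppress=True)
a=robot.snapshot("side");k=sys.argv[1]
cv2.imwrite(f"pics/side{k}.png",a)
cv2.imwrite(f"pics/crop{k}.png",cv2.resize(a[80:230,270:470],(800,600),interpolation=2))
o=robot.get_obs();p=o["tool_pos"];print(p,o["width"],o["wrist_force"],o["time"])
h=cv2.cvtColor(a,cv2.COLOR_BGR2HSV);m=(h[...,0]>105)&(h[...,0]<130)&(h[...,1]>110);m[:,:335]=0;m[:,385:]=0;m[210:]=0
for r in range(90,180,3):
    x=np.where(m[r])[0]
    if len(x)>2: print(r,x.min(),x.max(),(x.min()+x.max())/2)
for dz in(-.09,-.04): print("pred",p[2]+dz,proj("side",[p[0],p[1],p[2]+dz]))
E
python3 look.py 4
```

```text
[ 0.4785 -0.2476  0.1995] 0.017544453901616366 [-0.7788 -0.1071 -0.3208] 6.55
123 358 365 361.5
126 358 365 361.5
129 358 365 361.5
132 358 365 361.5
135 358 365 361.5
138 358 365 361.5
141 358 364 361.0
144 358 364 361.0
147 358 364 361.0
150 358 364 361.0
pred 0.10950498790991356 [362.6115 150.8973]
pred 0.15950498790991355 [363.6389 128.8536]
```

View pics/crop4.png

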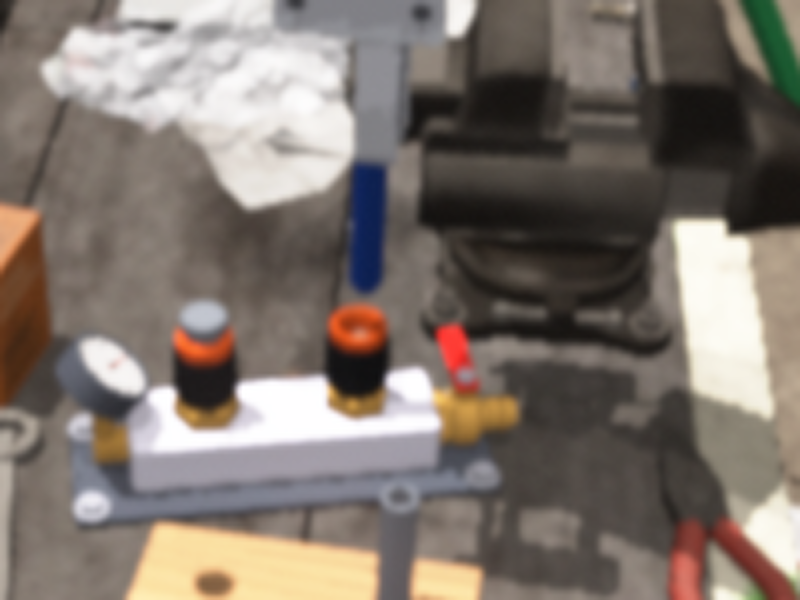

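The crop shows the foot just above the open mouth: the tube's axis is at about column 361.3, the foot at (361.5,152) and the mouth at (359.5,160.5). It needs about 2.5 mm in +x, and then it can start down.

Call:
carry_out --increments '[[255, [-2.5, 0, 0], 0], [255, [0, 0, 6], 0], [255, [0, 0, 6], 0], [255, [0, 0, 6], 0], [255, [0, 0, 4], 0], [255, [0, 0, 4], 0], [255, [0, 0, 0], 0]]'

```text
time: 7.25
tool_pos: [0.4811, -0.248, 0.1735]
ee_rot: [3.141, -0.001, 3.042]
wrist_force: [-0.4, -0.7, -0.8]
width: 0.0176
finger_force: 30.0
```

```bash
python3 look.py 5
```

```text
[ 0.4813 -0.2482  0.1741] 0.017351913877610592 [-0.5478 -0.2557 -1.0109] 7.3
135 357 363 360.0
138 356 363 359.5
141 356 363 359.5
144 356 363 359.5
147 356 363 359.5
150 356 362 359.0
153 356 362 359.0
156 356 362 359.0
159 357 362 359.5
pred 0.08406122873314723 [360.7412 161.2248]
pred 0.13406122873314721 [361.678  140.0073]
```

View pics/crop5.png

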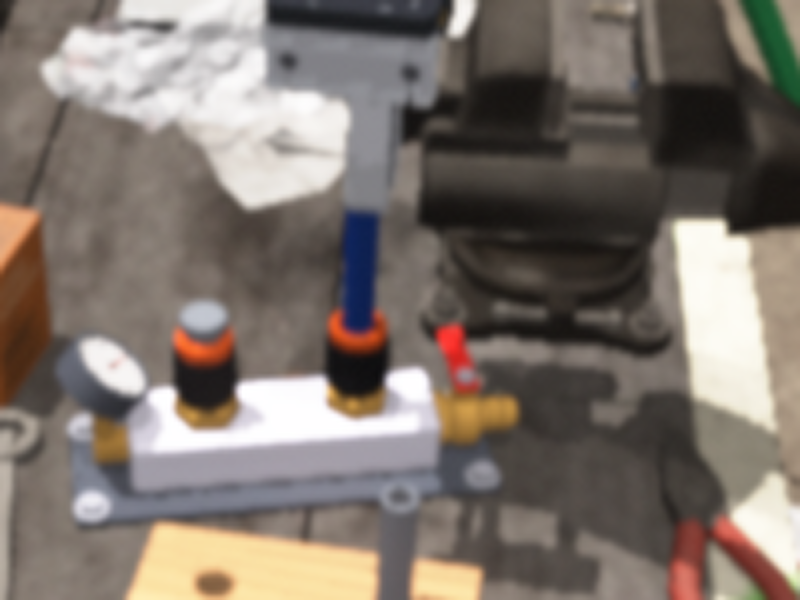

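The foot is at the mouth and centred on the ring, with tube and ring both at about column 359.5. I'll go on down in small steps and watch the force.

Call:
carry_out --increments '[[255, [0, 0, 2], 0], [255, [0, 0, 2], 0], [255, [0, 0, 2], 0], [255, [0, 0, 0], 0]]'

```text
time: 7.7
tool_pos: [0.4813, -0.2485, 0.1682]
ee_rot: [-3.141, -0.0, 3.042]
wrist_force: [-0.8, -0.3, -0.6]
width: 0.0176
finger_force: 30.0
```

Call:
carry_out --increments '[[255, [0, 0, 2], 0], [255, [0, 0, 2], 0], [255, [0, 0, 0], 0]]'

```text
time: 8.0
tool_pos: [0.4813, -0.2484, 0.1641]
ee_rot: [-3.142, -0.0, 3.042]
wrist_force: [-0.3, 0.4, -0.8]
width: 0.0175
finger_force: 30.0
```

Call:
carry_out --increments '[[255, [0, 0, 2], 0], [255, [0, 0, 2], 0], [255, [0, 0, 0], 0]]'

```text
time: 8.3
tool_pos: [0.4815, -0.2484, 0.1605]
ee_rot: [-3.141, 0.0, 3.042]
wrist_force: [-0.0, 0.3, -0.0]
width: 0.0178
finger_force: 30.0
```

Call:
carry_out --increments '[[255, [0, 0, 2], 0], [255, [0, 0, 2], 0], [255, [0, 0, 0], 0]]'

```text
time: 8.6
tool_pos: [0.4814, -0.2483, 0.1564]
ee_rot: [-3.142, 0.0, 3.042]
wrist_force: [-0.2, 0.2, 0.3]
width: 0.018
finger_force: 30.0
```

Call:
carry_out --increments '[[255, [0, 0, 2], 0], [255, [0, 0, 2], 0], [255, [0, 0, 0], 0]]'

```text
time: 8.9
tool_pos: [0.4817, -0.2484, 0.1528]
ee_rot: [-3.141, 0.001, 3.042]
wrist_force: [-0.3, -2.0, 3.6]
width: 0.0177
finger_force: 30.0
```

Call:
carry_out --increments '[[255, [0, 0, 2], 0], [255, [0, 0, 1], 0], [255, [0, 0, 0], 0]]'

```text
time: 9.2
tool_pos: [0.4815, -0.2484, 0.1496]
ee_rot: [-3.141, 0.0, 3.042]
wrist_force: [0.1, -1.4, 4.8]
width: 0.0175
finger_force: 30.0
```

Call:
carry_out --increments '[[255, [0, 0, 1.5], 0], [255, [0, 0, 1.5], 0], [255, [0, 0, 0], 0]]'

```text
time: 9.5
tool_pos: [0.4818, -0.2486, 0.1472]
ee_rot: [-3.141, 0.001, 3.042]
wrist_force: [-1.1, -1.1, 5.8]
width: 0.0177
finger_force: 30.0
```

Call:
carry_out --increments '[[255, [0, 0, 1.5], 0], [255, [0, 0, 1.5], 0], [255, [0, 0, 0], 0]]'

```text
time: 9.8
tool_pos: [0.4825, -0.2489, 0.1453]
ee_rot: [-3.14, 0.004, 3.042]
wrist_force: [0.2, -0.8, 7.7]
width: 0.0178
finger_force: 30.0
```

Call:
carry_out --increments '[[255, [0, 0, 1.5], 0], [255, [0, 0, 1.5], 0], [255, [0, 0, 0], 0]]'

```text
time: 10.1
tool_pos: [0.4821, -0.2488, 0.1418]
ee_rot: [-3.14, 0.002, 3.042]
wrist_force: [-0.9, -1.1, 6.3]
width: 0.0177
finger_force: 30.0
```

Call:
carry_out --increments '[[255, [0, 0, 1.5], 0], [255, [0, 0, 1.5], 0], [255, [0, 0, 0], 0]]'

```text
time: 10.4
tool_pos: [0.4823, -0.2488, 0.1392]
ee_rot: [-3.14, 0.003, 3.042]
wrist_force: [-0.1, -0.8, 8.0]
width: 0.0177
finger_force: 30.0
```

Call:
carry_out --increments '[[255, [0, 0, 1.5], 0], [255, [0, 0, 1.5], 0], [255, [0, 0, 0], 0]]'

```text
time: 10.7
tool_pos: [0.4824, -0.2489, 0.1363]
ee_rot: [-3.14, 0.003, 3.042]
wrist_force: [0.5, -1.7, 8.2]
width: 0.0174
finger_force: 30.0
```

Call:
carry_out --increments '[[255, [0, 0, 1.5], 0], [255, [0, 0, 1], 0], [255, [0, 0, 0], 0]]'

```text
time: 11.0
tool_pos: [0.4826, -0.249, 0.1341]
ee_rot: [-3.14, 0.004, 3.042]
wrist_force: [-1.4, -1.0, 9.1]
width: 0.0176
finger_force: 30.0
```

Call:
carry_out --increments '[[255, [0, 0, 1], 0], [255, [0, 0, 1], 0], [255, [0, 0, 0], 0]]'

```text
time: 11.3
tool_pos: [0.4831, -0.2492, 0.1332]
ee_rot: [-3.139, 0.006, 3.042]
wrist_force: [0.4, 0.0, 13.0]
width: 0.0172
finger_force: 30.0
```

Call:
carry_out --increments '[[255, [0, 0, 1], 0], [255, [0, 0, 0], 0]]'

```text
time: 11.5
tool_pos: [0.4835, -0.2493, 0.1331]
ee_rot: [-3.139, 0.007, 3.042]
wrist_force: [-1.2, -0.0, 15.2]
width: 0.0176
finger_force: 30.0
```

Position has stopped changing and the force is climbing about 3 N per mm, so this is the hard bottom.

Call:
carry_out --increments '[[255, [0, 0, 1], 0], [255, [0, 0, 1], 0], [255, [0, 0, 0], 0]]'

```text
time: 11.8
tool_pos: [0.4842, -0.2498, 0.1328]
ee_rot: [-3.137, 0.01, 3.042]
wrist_force: [-2.2, 0.1, 18.8]
width: 0.0178
finger_force: 30.0
```

Call:
carry_out --increments '[[255, [0, 0, 1], 0], [255, [0, 0, 0], 0], [255, [0, 0, 0], 0], [255, [0, 0, 0], 0]]'

```text
time: 12.2
tool_pos: [0.4845, -0.25, 0.1328]
ee_rot: [-3.137, 0.011, 3.042]
wrist_force: [-1.4, 0.8, 22.4]
width: 0.0178
finger_force: 30.0
```

Call:
carry_out --increments '[[255, [0, 0, -2], 0], [255, [0, 0, -2], 0], [255, [0, 0, -2], 0], [255, [0, 0, 0], 0]]'

```text
time: 12.6
tool_pos: [0.4822, -0.2488, 0.1333]
ee_rot: [-3.14, 0.003, 3.042]
wrist_force: [0.6, -1.3, 8.0]
width: 0.0176
finger_force: 30.0
```

Call:
carry_out --increments '[[255, [0, 0, -2], 0], [255, [0, 0, -2], 0], [255, [0, 0, 0], 0]]'

```text
time: 12.9
tool_pos: [0.4804, -0.2479, 0.134]
ee_rot: [3.14, -0.003, 3.042]
wrist_force: [0.3, -2.0, -3.3]
width: 0.0177
finger_force: 30.0
```

Call:
carry_out --increments '[[255, [0, 0, -1.5], 0], [255, [0, 0, -1.5], 0], [255, [0, 0, 0], 0]]'

```text
time: 13.2
tool_pos: [0.4805, -0.2477, 0.1371]
ee_rot: [3.14, -0.004, 3.042]
wrist_force: [-0.3, -2.8, -7.5]
width: 0.0178
finger_force: 30.0
```

Call:
carry_out --increments '[[255, [0, 0, -1], 0], [255, [0, 0, 0], 0]]'

```text
time: 13.4
tool_pos: [0.4803, -0.2476, 0.1379]
ee_rot: [3.14, -0.004, 3.042]
wrist_force: [0.3, -1.6, -15.8]
width: 0.0178
finger_force: 30.0
```

Pull climbed to 15.8 N, so the ring is at its stop. I'll hold there, ease the pull and check.

Call:
carry_out --increments '[[255, [0, 0, 0], 0], [255, [0, 0, 0], 0], [255, [0, 0, 0], 0]]'

```text
time: 13.7
tool_pos: [0.4805, -0.2477, 0.1381]
ee_rot: [3.14, -0.003, 3.042]
wrist_force: [-0.1, -2.0, -19.5]
width: 0.0178
finger_force: 30.0
```

```bash
python3 look.py 6 | head -1
python3 - <<'E'
import cv2,numpy as np
a=cv2.imread("pics/side5.png")[140:190,335:385];b=cv2.imread("pics/side6.png")[140:190,335:385]
cv2.imwrite("pics/cmp6.png",np.hstack([cv2.resize(x,(400,400),interpolation=2) for x in(a,b)]))
E
```

```text
[ 0.4805 -0.2477  0.1382] 0.01778694603217446 [ -0.5355  -2.5809 -20.6255] 13.75
```

View pics/cmp6.png

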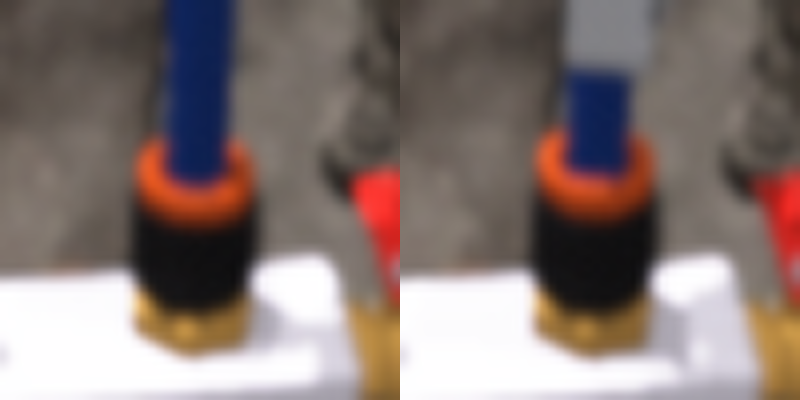

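Comparing before and after, the orange ring's top edge rose about 1.2 px (roughly 3 mm), with the tube still upright in it. The pull has crept to 20 N, so I'll ease it and then release.

Call:
carry_out --increments '[[255, [0, 0, 1.5], 0], [255, [0, 0, 1], 0], [255, [0, 0, 0], 0]]'

```text
time: 14.05
tool_pos: [0.4816, -0.2483, 0.1381]
ee_rot: [-3.142, 0.001, 3.042]
wrist_force: [-0.2, -0.9, -15.3]
width: 0.0176
finger_force: 30.0
```

Call:
carry_out --increments '[[255, [0, 0, 1.5], 0], [255, [0, 0, 1.5], 0], [255, [0, 0, 0], 0], [255, [0, 0, 0], 0]]'

```text
time: 14.45
tool_pos: [0.4828, -0.2489, 0.1371]
ee_rot: [-3.14, 0.005, 3.042]
wrist_force: [-0.4, -0.4, -1.9]
width: 0.0177
finger_force: 30.0
```

Call:
carry_out --increments '[[160, [0, 0, 0], 0], [160, [0, 0, 0], 0], [120, [0, 0, 0], 0], [120, [0, 0, 0], 0], [100, [0, 0, 0], 0], [100, [0, 0, 0], 0], [100, [0, 0, 0], 0]]'

```text
time: 15.15
tool_pos: [0.4814, -0.2482, 0.1344]
ee_rot: [3.141, -0.0, 3.042]
wrist_force: [0.4, 0.7, 0.4]
width: 0.0569
finger_force: 0.0
```

Released with an opening of 57 mm. Next I retreat straight up.

Call:
carry_out --increments '[[100, [0, 0, -15], 0], [100, [0, 0, -30], 0], [100, [0, 0, -30], 0], [100, [0, 0, -25], 0], [100, [0, 0, -20], 0], [100, [30, 0, 0], 0], [100, [40, 0, 0], 0], [100, [0, 0, 0], 0]]'

```text
time: 15.95
tool_pos: [0.409, -0.2408, 0.2561]
ee_rot: [-3.141, 0.0, 3.04]
wrist_force: [1.2, -0.0, -0.2]
width: 0.0571
finger_force: 0.0
```

Run:
```python
from h import *
a=robot.snapshot("side")
cv2.imwrite("pics/side7.png",a)
b=cv2.imread("pics/side5.png")
cv2.imwrite("pics/crop7.png",np.hstack([cv2.resize(x[110:190,320:400],(400,400),interpolation=2) for x in(b,a)]))
o=robot.get_obs();print(o["time"],o["tool_pos"],o["wrist_force"])
```

```text
16.0 [ 0.41084825 -0.24126117  0.25608667] [ 0.41771026 -0.53375883 -0.33973038]
```

View pics/crop7.png

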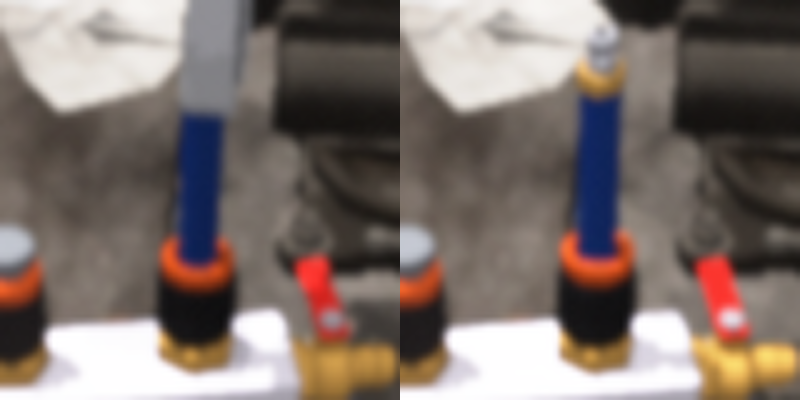

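The tube stands upright in the outlet with the collet ring raised, and the gripper is clear. Its top is at about (360.6,116), which matches a seated depth of about 40 mm.

```bash
python3 -c "
from bench import robot
print(robot.close_job())"
```

```text
the job is handed in; nothing more can be done
None
```

The job is handed in at about 16 s, with no verdict returned: I bottomed the blue tube in the open outlet at about 22 N, tugged it (peak about 21 N, over the 15 N advised) until the collet ring rose to its stop, and left it standing upright and released; nothing else was touched as far as I could see.

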